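Present the marked jar on the toy shop carousel

TASK

Show the customer the jar with the white dot on its red lid: first twist the lamp timer's orange key clockwise to its stop and let it spring back, then turn the carousel by one of its black handle posts until the marked jar stands squarely at the red arrow. The carousel springs back if it is let go, so finish while still holding the post, with the carousel standing still and the marked jar at the arrow. Leave all the jars upright in their pockets and do not shift the toys on the counter.

Things in the scene. Friction and masses are not known exactly. Their poses are not given: they have to be found in the camera images.
- turntable (a joint): Yellow turntable, 260 mm across, top face 36 mm above the counter, on a fixed blue plinth. Angle in rad about the vertical, positive anticlockwise from above, stops at -2.6 and 2.6. A spring (0.15 N m per rad) returns it to 0, its rest and start, when let go. Six jar pockets, white rims 12 mm high, 80 mm from the axis, 60 degrees apart; three handle posts at the rim.
- axis (a point): The turntable's axis, at the height of its top face (36 mm above the counter). It does not move in a run. A silver ornament stands on it, 106 mm high above the counter.
- post_a (a point): One of three equal handle posts, 115 mm from the axis, 120 degrees apart, each between two pockets. Thin rod with an upright round black grip, 22 mm in diameter, from 115 to 150 mm above the counter; this point: the grip's centre line, 138 mm up. Moves with the turntable.
- post_b (a point): One of three equal handle posts, 115 mm from the axis, 120 degrees apart, each between two pockets. Thin rod with an upright round black grip, 22 mm in diameter, from 115 to 150 mm above the counter; this point: the grip's centre line, 138 mm up. Moves with the turntable.
- post_c (a point): One of three equal handle posts, 115 mm from the axis, 120 degrees apart, each between two pockets. Thin rod with an upright round black grip, 22 mm in diameter, from 115 to 150 mm above the counter; this point: the grip's centre line, 138 mm up. Moves with the turntable.
- arrow: Fixed arrow clip with a small black spot lamp, just outside the turntable: a flat red arrow on the counter, pointing at the carousel, and the lamp (88 mm high) behind it, 222 to 272 mm from the axis. It marks the carousel's front. Origin on the turntable's axis at counter height; its +x axis points from the turntable's axis to the red arrow.
- front (a point): The front place: the point 80 mm from the turntable's axis, on the line to the red arrow, at the height of the turntable's top face. A jar that faces the arrow has its centre here.
- key (a joint): Orange spring-return key of the lamp timer, turning about a vertical axis. Value in rad: 0 at rest, grows clockwise seen from above, stop at 1.2. Its spring (0.08 N m per rad) brings it back to 0 when it is let go.
- key_grip (a point): Point on the key's axis at the height to grip it, 80 mm above the counter. The key is an upright bar 44 mm long (this point's x axis) and 12 mm thick (its y axis), from 61 to 91 mm above the counter, on a grey timer box 100 x 90 mm and 50 mm high. Turns with the key.
- jar_marked: The marked jar: red lid with a white round dot of 28 mm on top, amber body. Closed round jar, 53 mm in diameter, 64 mm high, about 100 g, standing loose in a carousel pocket; origin at the centre of its underside.
- jar_blue: Another jar: blue lid and body. Closed round jar, 53 mm in diameter, 64 mm high, about 100 g, standing loose in a carousel pocket; origin at the centre of its underside.
- jar_green: Another jar: green lid and body. Closed round jar, 53 mm in diameter, 64 mm high, about 100 g, standing loose in a carousel pocket; origin at the centre of its underside.
- jar_grey: Another jar: grey lid, white body. Closed round jar, 53 mm in diameter, 64 mm high, about 100 g, standing loose in a carousel pocket; origin at the centre of its underside.
- jar_yellow: Another jar: yellow lid and body. Closed round jar, 53 mm in diameter, 64 mm high, about 100 g, standing loose in a carousel pocket; origin at the centre of its underside.
- jar_black: Another jar: black lid, grey body. Closed round jar, 53 mm in diameter, 64 mm high, about 100 g, standing loose in a carousel pocket; origin at the centre of its underside.
- toy_car: Bystander: blue toy car, 110 x 62 x 57 mm, loose on the counter; origin at the centre of its underside.
- ring_tower: Bystander: tower of coloured rings with a blue ball on top, 90 mm across and 114 mm high, loose on the counter; origin at the centre of its underside.
- puzzle_box: Bystander: flat green puzzle box with a yellow picture, 200 x 140 x 46 mm, loose on the counter; origin at the centre of its underside.
- toy_robot: Bystander: orange toy robot, 107 mm high, 40 x 74 mm across, loose on the counter; origin at the centre of its underside.

How it is judged:
By the outcome, as a careful person would: the job done as asked, in the order asked, and still so for the second after the job is handed in, while the arm keeps its last pose, push and grip.
It also fails if it takes over 61 s, if anything falls off the work surface, if the arm or the gripper's body presses on something with over 40 N, if the wrist force passes 120 N, or if a joint passes its speed limit or range.

ROBOT

A 6-joint arm with a two-finger parallel gripper is mounted at the origin on the work surface. World frame = base frame: x ahead of the robot, y to its left, z up, the work surface at z = 0. Lengths are in m, angles in rad, forces in N, time in s.
With the tool pointing down it reaches from about 0.35 to 0.925 m from the base axis. Payload 6.4 kg.
Tool frame: the origin (TCP) lies at the very end of the fingers, on their centre line; the grasp point (between the pads) lies r.grip_point_offset behind it (r.grip_point_offset is the distance from the TCP to the grasp point, in m); z points along the fingers, y is the line along which they close (so a half turn about z gives the same grasp; the last joint's range is limited). The gripper opens to 85 mm and grips with 20 to 120 N. Pads are 22 mm wide; open, the fingers measure 114 mm over their backs; the gripper's body (76 mm by 85 mm) begins 54 mm behind the grasp point. The pads swing forward as they close: fully open they stand 13 mm farther back than shut.
Start: joints at [-0.174, 0.245, 1.558, -0, 1.339, -0.174], TCP at [0.65, 0, 0.231] pointing down, gripper open.
Joint ranges: [-3.13, 3.13], [-1.02, 2.26], [0.13, 2.54], [-0.95, 4.09], [0.21, 2.88], [-2.74, 2.74]. Speed limits (rad/s): [2.57, 2.57, 3.14, 3.14, 3.14, 3.14].

INTERFACE

Orientations are given as [roll, pitch, yaw] about the fixed x, y, z axes, in that order (R = Rz(yaw) Ry(pitch) Rx(roll)).
In Python, from workcell import r gives the robot as it stands.
- The arm moves only by the tool step_arm, never from a script. Its argument "series" is a list that holds one entry, the list of rows, each a list of 7 numbers: the shift along the tool's x, y, z in cm, then the turn, a rotation vector about the tool's x, y, z in degrees, then the opening, from 0 (shut) to 1 (fully open). In form: [[[tx, ty, tz, rx, ry, rz, hand], ...]]. A call has 1 to 8 rows; each row is the pose to reach, as a shift and turn from the pose commanded when the call began, along the tool's axes at that moment; what a row does not reach only later rows make up. A row lasts 1/10 s, in which the tool goes at most 50 mm and 8.59 degrees, less where a joint would pass 70% of its speed; a pose out of reach is approached as far as the arm can. A call with a gripper value outside its range is refused whole. The fingers move at their own pace and stop on an object; "grip_force" is the grip in N (left out, the last holds). Time passes only in rows, so rows that repeat a pose let the fingers close. It gives the time, the measured TCP pose, the force and the opening at its end, in the units of the state.
- r.get_state(): the state, without advancing time (a new reading comes with each control period).
- r.get_image(name): name is "scene" or "side" or "wrist"; returns the picture (400x640x3 uint8, blue, green, red); there is no depth.
- r.camera_info(name): a dict with "K" (3x3 intrinsics, pixels), "origin" and "rotation" of the camera in the world. Camera axes: x right, y down, z forward; pixel columns grow to the right and rows downward; lengths in m; the calibration is good to about 2 mm. A picture is of the moment at which its call begins: read the wrist's pose just before it. camera_info takes no time and is no camera call; for the wrist camera it gives the pose at the moment of the call.
- r.finish_job(): hands the job in, once; it reports no verdict.
The state is a dict: "time_s": time; "joint_pos": joint angles; "joint_vel": joint speeds; "tau": joint torques, N m; "position": TCP position; "eef_rot": TCP orientation; "ft_force": force on the tool from outside, world axes, zero at the start; "torque": the same for the moment, N m; "width": finger opening in m.
Only numpy, scipy, OpenCV 4.12 (cv2) and the standard library are available. Lean on these libraries where they do the work, as an engineer would, in place of code of your own. Each camera call takes 0.05 s, during which the arm holds its last target. There are 200 camera calls.

## Working session

There is one attempt and no reset: what is moved stays moved. The work goes in short steps, Python scripts to look and compute and a tool call to move; the robot and the scene stay as the last step left them, time stands still between calls to the robot, and variables do not carry over. Pictures are saved under pics/ and viewed, on a budget of 10 in all, crops included, one or two more only if the job needs it, and the job is handed in when it is done.

Besides the shell and the picture viewer there is one more tool, called after "Request:" by a JSON object that holds its "method" and its "body". step_arm: Moves the arm, as the interface text tells. Its arguments: {"type":"object","properties":{"series":{"type":"array"},"grip_force":{"type":"number"}},"required":["series"]}

```bash
mkdir -p pics; ls; python3 - <<'E'
from workcell import r
import cv2
for n in("scene","side"):
    cv2.imwrite(f"pics/{n}0.png",r.get_image(n)); c=r.camera_info(n); print(n,c)
print(r.get_state(),r.grip_point_offset)
cv2.imwrite("pics/wrist0.png",r.get_image("wrist"));print(r.camera_info("wrist"))
E
```

```text
pics
scene {'K': array([[375.68099217,   0.        , 322.46863774],
       [  0.        , 375.68099217, 200.1866307 ],
       [  0.        ,   0.        ,   1.        ]]), 'origin': array([ 1.07670019, -0.5214082 ,  1.28715713]), 'rotation': array([-2.63068306e+00,  8.90996434e-04,  9.18771834e-01])}
side {'K': array([[485.53209983,   0.        , 321.91382657],
       [  0.        , 485.53209983, 194.47797714],
       [  0.        ,   0.        ,   1.        ]]), 'origin': array([0.32584051, 1.08001241, 0.78303539]), 'rotation': array([-2.09017321, -0.01608468, -2.93585211])}
{'time_s': 0.1, 'joint_pos': array([-1.74111057e-01,  2.45764718e-01,  1.55893523e+00,  4.44743199e-06,
        1.33870891e+00, -1.74112100e-01]), 'joint_vel': array([ 5.23854122e-04, -1.21186196e-03, -1.83482917e-03,  1.35110386e-05,
       -1.89292476e-03, -1.75951234e-03]), 'tau': array([-3.55783277e-04, -4.30672574e+01, -3.27129292e+01, -1.74035663e-04,
        2.81168803e-03, -2.06976699e-05]), 'position': array([6.49477686e-01, 9.17118438e-05, 2.30254238e-01]), 'eef_rot': array([-3.13980465e+00, -3.18889879e-04,  1.57079606e+00]), 'ft_force': array([-0.35302039, -0.47961539, -0.21754709]), 'torque': array([-0.0126777 , -0.04688801, -0.01040436]), 'width': 0.08515955943563765} 0.0187
{'K': array([[317.38377569,   0.        , 324.63528214],
       [  0.        , 317.38377569, 203.72272595],
       [  0.        ,   0.        ,   1.        ]]), 'origin': array([0.64946811, 0.06696753, 0.37273733]), 'rotation': array([2.87747090e+00, 1.21891448e-03, 5.11127182e-04])}
```

View pics/scene0.png

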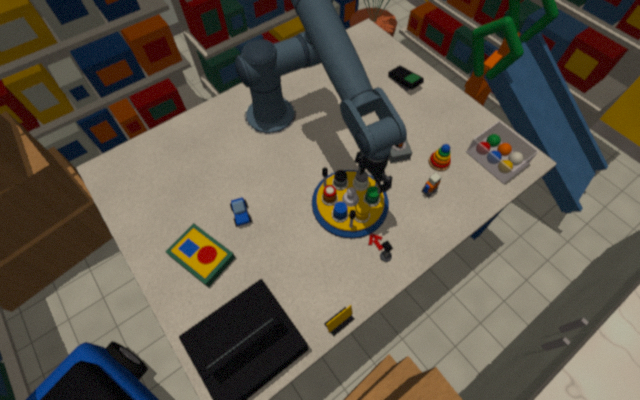

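View pics/side0.png

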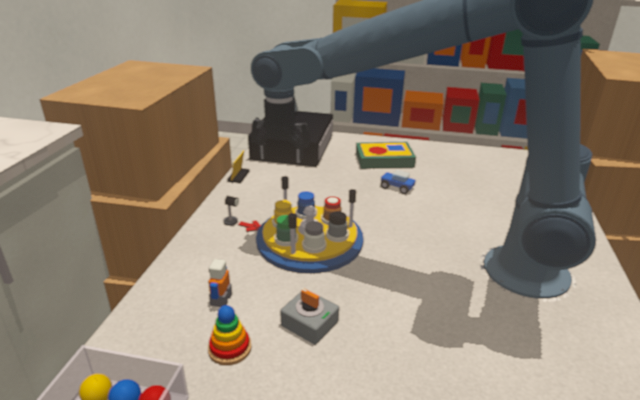

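```bash
cat > h.py <<'E'
import numpy as np,cv2
from scipy.spatial.transform import Rotation as R
def ray(c,u,v,z):
    d=R.from_euler('xyz',c['rotation']).apply(np.linalg.inv(c['K'])@[u,v,1]); o=c['origin']
    return o+d*(z-o[2])/d[2]
def proj(c,p):
    q=c['K']@(R.from_euler('xyz',c['rotation']).inv().apply(np.array(p)-c['origin'])); return q[:2]/q[2]
E
python3 - <<'E'
from workcell import r
from h import *
np.set_printoptions(precision=4,suppress=True)
s=r.camera_info("side");c=r.camera_info("scene")
for n,u,v,z in [("key",310,296,.088),("p1",285,183,.138),("p2",352,196,.138),("p3",292,221,.138),("dot",332,201,.1),("arrow",250,226,.0),("lamp",232,200,.088),("black jar",338,218,.1),("robot",219,268,.107),("ball",227,314,.1),("boxc",310,308,.05),("plinth L",257,238,.02),("plinth R",362,240,.02)]: print(n,ray(s,u,v,z))
for n,u,v,z in [("p1",324,172,.138),("p2",352,215,.138),("dot",330,188,.1),("arrow",376,241,0)]: print("scene",n,ray(c,u,v,z))
E
```

```text
key [0.4996 0.316  0.088 ]
p1 [ 0.6594 -0.0659  0.138 ]
p2 [ 0.4664 -0.0373  0.138 ]
p3 [0.5906 0.1178 0.138 ]
dot [ 0.5245 -0.0627  0.1   ]
arrow [ 0.759  -0.0343  0.    ]
lamp [ 0.8029 -0.0232  0.088 ]
black jar [0.4929 0.0197 0.1   ]
robot [0.711  0.2927 0.107 ]
ball [0.6444 0.4166 0.1   ]
boxc [0.5005 0.3115 0.05  ]
plinth L [0.71  0.046 0.02 ]
plinth R [ 0.429  -0.0096  0.02  ]
scene p1 [ 0.4734 -0.0551  0.138 ]
scene p2 [ 0.6719 -0.0862  0.138 ]
scene dot [ 0.523  -0.0651  0.1   ]
scene arrow [ 0.7605 -0.0322  0.    ]
```

View pics/wrist0.png

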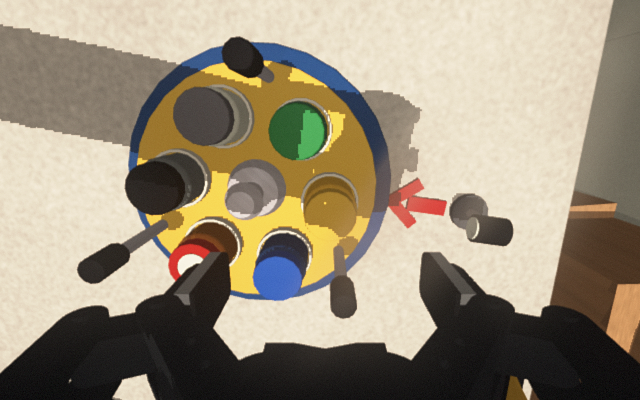

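The wrist view shows the whole carousel: red-lid jar at about (190,265), ornament at (250,190), arrow at (415,205), posts at (243,57), (100,262) and (343,295). The three posts found in the side view fit a 115 mm circle. I'll move above the key and take a close look at it.

Request:
{"method": "step_arm", "body": {"series": [[[31.6,-15,0,0,0,0,1],[31.6,-15,0,0,0,0,1],[31.6,-15,0,0,0,0,1],[31.6,-15,0,0,0,0,1],[31.6,-15,0,0,0,0,1],[31.6,-15,0,0,0,0,1],[31.6,-15,0,0,0,0,1],[31.6,-15,0,0,0,0,1]]]}}

```text
time_s: 0.95
position: [0.4969, 0.3204, 0.231]
eef_rot: [-3.14, -0.001, 1.578]
ft_force: [0.0, -0.4, 0.5]
width: 0.0854
```

```bash
cat >> h.py <<'E'
def cent(m,n=3,amin=30):
    k,l,st,ce=cv2.connectedComponentsWithStats(m.astype(np.uint8)); return sorted([(st[i,4],*ce[i],i) for i in range(1,k) if st[i,4]>amin],reverse=True)[:n]
E
python3 - <<'E'
from workcell import r
from h import *
np.set_printoptions(precision=4,suppress=True)
im=r.get_image("wrist"); c=r.camera_info("wrist"); cv2.imwrite("pics/wrist1.png",im); print(r.get_state()['position'],c)
h=cv2.cvtColor(im,cv2.COLOR_BGR2HSV)
m=cv2.inRange(h,(5,150,90),(20,255,255)); 
for a in cent(m,4): print(a[:3],ray(c,a[1],a[2],.091))
# carousel from wrist0
K=c['K'];c0=dict(K=K,origin=np.array([0.64946811,0.06696753,0.37273733]),rotation=np.array([2.8774709,1.21891448e-03,5.11127182e-04]))
im=cv2.imread("pics/wrist0.png");h=cv2.cvtColor(im,cv2.COLOR_BGR2HSV)
red=cv2.inRange(h,(0,140,90),(8,255,255))|cv2.inRange(h,(172,140,90),(180,255,255))
for a in cent(red,3):print("red",a[:3],ray(c0,a[1],a[2],0.0),ray(c0,a[1],a[2],.1))
lab=cv2.connectedComponents(red)[1]
k=lab[205,430]
ys,xs=np.nonzero(lab==k); P=np.array([ray(c0,x,y,0.0)[:2] for x,y in zip(xs,ys)])
print("arrow extents x",P.min(0),P.max(0)); mu=P.mean(0); w,V=np.linalg.eigh(np.cov((P-mu).T)); print("arrow mean",mu,"axis dir deg",np.degrees(np.arctan2(V[1],V[0])),w)
wh=cv2.inRange(h,(0,0,200),(180,40,255)); wh[:, :170]=0; wh[:,220:]=0; wh[:240]=0;wh[290:]=0
for a in cent(wh,2):print("dot",a[:3],ray(c0,a[1],a[2],.1))
# plinth: blue
b=cv2.inRange(h,(100,120,40),(125,255,255)); 
cs=cv2.findContours(b,cv2.RETR_EXTERNAL,cv2.CHAIN_APPROX_NONE)[0]; q=max(cs,key=cv2.contourArea)[:,0]
P=np.array([ray(c0,x,y,0.0)[:2] for x,y in q if y<240])
def fit(P):
    A=np.c_[2*P,np.ones(len(P))]; s=np.linalg.lstsq(A,(P**2).sum(1),rcond=None)[0]; return s[:2],np.sqrt(s[2]+s[:2]@s[:2])
print("plinth",fit(P),len(P))
for u,v in [(235,48),(343,305),(90,268)]: print("post top~",ray(c0,u,v,.15))
cv2.imwrite("pics/c1.png",cv2.resize(cv2.imread("pics/wrist1.png")[60:330,150:490],None,fx=2.2,fy=2.2))
E
```

```text
[0.4983 0.3182 0.231 ] {'K': array([[317.3838,   0.    , 324.6353],
       [  0.    , 317.3838, 203.7227],
       [  0.    ,   0.    ,   1.    ]]), 'origin': array([0.4978, 0.3852, 0.3732]), 'rotation': array([2.877 , 0.0003, 0.0053])}
(np.int32(1553), np.float64(468.1487443657437), np.float64(91.04507405022537)) [0.6182 0.4075 0.091 ]
(np.int32(1177), np.float64(531.2973661852167), np.float64(226.46134239592183)) [0.6923 0.2876 0.091 ]
(np.int32(481), np.float64(327.2079002079002), np.float64(204.40748440748442)) [0.5005 0.3081 0.091 ]
(np.int32(348), np.float64(398.8477011494253), np.float64(344.66379310344826)) [0.5766 0.1562 0.091 ]
red (np.int32(1092), np.float64(416.23443223443223), np.float64(203.98626373626374)) [ 0.7605 -0.0341  0.    ] [ 0.7307 -0.007   0.1   ]
red (np.int32(613), np.float64(185.24959216965743), np.float64(254.92332789559543)) [ 0.4717 -0.1015  0.    ] [ 0.5194 -0.0563  0.1   ]
arrow extents x [ 0.7274 -0.0637] [ 0.7966 -0.0032]
arrow mean [ 0.7605 -0.0342] axis dir deg [-95.5956 174.4044] [0.0002 0.0003]
dot (np.int32(258), np.float64(187.51937984496124), np.float64(261.9263565891473)) [ 0.5207 -0.0634  0.1   ]
plinth (array([0.6105, 0.0513]), np.float64(0.08347594809787863)) 328
post top~ [0.5916 0.1103 0.15  ]
post top~ [ 0.6639 -0.0767  0.15  ]
post top~ [ 0.4686 -0.0447  0.15  ]
```

View pics/c1.png

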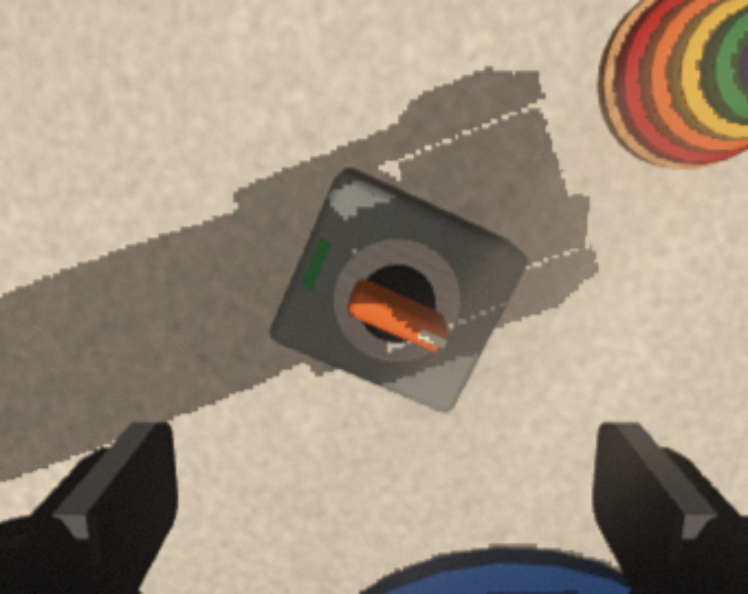

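The crop shows the box corners at (347,170), (525,255), (450,410) and (272,335). The bar's top face runs from (354,295) to (442,338), parallel to the long box edge.

```bash
python3 - <<'E'
from workcell import r
from h import *
np.set_printoptions(precision=4,suppress=True)
c=r.camera_info("wrist")
f=lambda u,v,z:ray(c,150+u/2.2,60+v/2.2,z)
B=[f(*p,.05) for p in[(347,170),(525,255),(450,410),(272,335)]]
print("box",np.mean(B,0),[np.linalg.norm(B[i]-B[i-1]) for i in range(4)],np.degrees(np.arctan2(*(B[1]-B[0])[1::-1])),np.degrees(np.arctan2(*(B[2]-B[3])[1::-1])))
print("disc",f(397,302,.052))
T=[f(*p,.091) for p in[(362,281),(447,325)]];print("top edge",T,np.linalg.norm(T[1]-T[0]),np.degrees(np.arctan2(*(T[1]-T[0])[1::-1])))
T=[f(*p,.091) for p in[(352,304),(437,350)]];print("low edge",T,np.linalg.norm(T[1]-T[0]),np.degrees(np.arctan2(*(T[1]-T[0])[1::-1])))
s=r.camera_info("side");im=cv2.imread("pics/side0.png");h=cv2.cvtColor(im,cv2.COLOR_BGR2HSV);m=cv2.inRange(h,(5,150,90),(20,255,255));m[:280]=0;m[:,:290]=0;m[320:]=0;m[:,330:]=0
for a in cent(m,2):print(a[:3],ray(s,a[1],a[2],.08))
print(r.get_state()['position'],r.get_state()['eef_rot'])
E
```

```text
box [0.505  0.3078 0.05  ] [np.float64(0.08662228801549263), np.float64(0.09158467053529036), np.float64(0.08484934472621886), np.float64(0.09529035385628158)] -24.927291864297935 -23.824639577273068
disc [0.5042 0.3052 0.052 ]
top edge [array([0.4888, 0.3237, 0.091 ]), array([0.5245, 0.305 , 0.091 ])] 0.04027079172394215 -27.68014035020971
low edge [array([0.4846, 0.3139, 0.091 ]), array([0.5206, 0.294 , 0.091 ])] 0.041094061032477994 -29.021052839194297
(np.int32(199), np.float64(309.8040201005025), np.float64(298.4824120603015)) [0.5002 0.3149 0.08  ]
[0.4983 0.3182 0.231 ] [-3.141   0.0002  1.5755]
```

Request:
{"method": "step_arm", "body": {"series": [[[-0.7,0.45,1,0,0,-8,1],[-0.7,0.45,3,0,0,-16,1],[-0.7,0.45,5,0,0,-24,1],[-0.7,0.45,7,0,0,-32,1],[-0.7,0.45,8,0,0,-40,1],[-0.7,0.45,8,0,0,-48,1],[-0.7,0.45,8,0,0,-56,1],[-0.7,0.45,8,0,0,-62.5,1]]]}}

```text
time_s: 1.8
position: [0.5051, 0.3076, 0.1508]
eef_rot: [-3.141, -0.0, 2.665]
ft_force: [-0.1, 0.2, -0.5]
width: 0.0855
```

Request:
{"method": "step_arm", "body": {"series": [[[0,0,0,0,0,0,1],[0,0,0,0,0,0,1]]]}}

```text
time_s: 2.0
position: [0.5049, 0.3081, 0.1511]
eef_rot: [-3.141, -0.0, 2.658]
ft_force: [0.5, -0.6, -0.2]
width: 0.085
```

```bash
python3 - <<'E'
from workcell import r
from h import *
np.set_printoptions(precision=4,suppress=True)
im=r.get_image("wrist"); c=r.camera_info("wrist"); cv2.imwrite("pics/wrist2.png",im); s=r.get_state();print(s['position'],s['eef_rot'],s['joint_pos'])
print("expect key top at",proj(c,[.5045,.309,.091]),proj(c,[s['position'][0],s['position'][1],.091]))
m=cv2.inRange(cv2.cvtColor(im,cv2.COLOR_BGR2HSV),(5,150,90),(20,255,255))
for a in cent(m,3): print(a[:3],ray(c,a[1],a[2],.091))
cv2.imwrite("pics/c2.png",cv2.resize(im[80:400,120:520],None,fx=1.8,fy=1.8))
E
```

```text
[0.5048 0.3083 0.1512] [-3.1413 -0.      2.6586] [ 0.3568  0.1948  1.771  -0.0002  1.176  -0.731 ]
expect key top at [324.3092 219.9505] [323.645 220.808]
(np.int32(1954), np.float64(503.2589559877175), np.float64(266.5798362333675)) [0.5929 0.4039 0.091 ]
(np.int32(904), np.float64(321.31637168141594), np.float64(211.56305309734512)) [0.4984 0.31   0.091 ]
(np.int32(758), np.float64(77.54089709762533), np.float64(292.85224274406335)) [0.4711 0.1272 0.091 ]
```

View pics/c2.png

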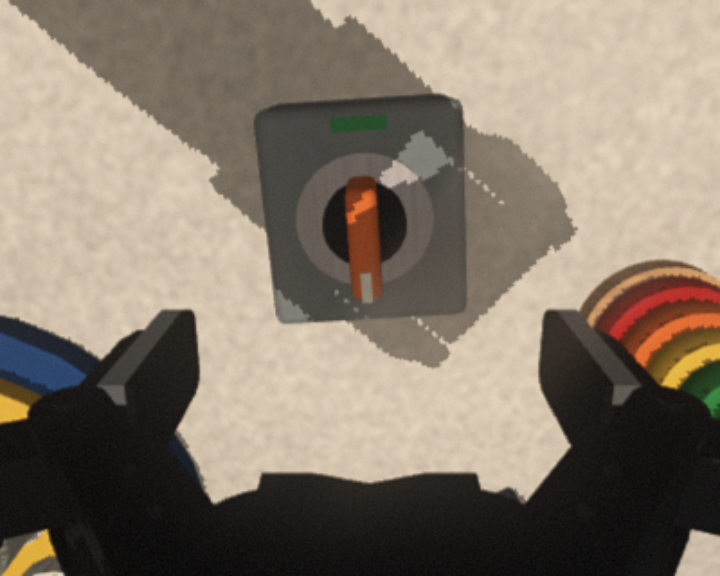

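The bar's top face is centred near the tool column, about 2 mm towards tool +x and 2.5° anticlockwise. I'll descend, then close.

Request:
{"method": "step_arm", "body": {"series": [[[0.2,0,3,0,0,-2.5,1],[0.2,0,6,0,0,-2.5,1],[0.2,0,8.5,0,0,-2.5,1],[0.2,0,9,0,0,-2.5,1],[0.2,0,9,0,0,-2.5,0.1],[0.2,0,9,0,0,-2.5,0],[0.2,0,9,0,0,-2.5,0],[0.2,0,9,0,0,-2.5,0]]], "grip_force": 40}}

```text
time_s: 2.85
position: [0.5036, 0.3103, 0.0627]
eef_rot: [3.14, 0.002, 2.705]
ft_force: [0.0, -0.2, -0.5]
width: 0.0281
```

Request:
{"method": "step_arm", "body": {"series": [[[0,0,0,0,0,0,0],[0,0,0,0,0,0,0],[0,0,0,0,0,0,0]]]}}

```text
time_s: 3.15
position: [0.5022, 0.3078, 0.0625]
eef_rot: [-3.136, -0.0, 2.706]
ft_force: [-6.6, -11.7, 11.9]
width: 0.0117
```

```bash
python3 -c "
from workcell import r
s=r.get_state();print(s)"
```

```text
{'time_s': 3.15, 'joint_pos': array([ 0.359213  ,  0.31671203,  1.80853279, -0.00443861,  1.02076381,
       -0.77377489]), 'joint_vel': array([ 0.0009703 , -0.0020968 ,  0.00108246,  0.00333216, -0.00296467,
        0.00095379]), 'tau': array([ 3.78848523e+00, -3.56142604e+01, -2.81527591e+01,  1.63328435e+00,
       -2.33889699e+00, -1.02381400e-03]), 'position': array([0.50219924, 0.30782749, 0.06248403]), 'eef_rot': array([-3.13579367e+00, -3.89901302e-04,  2.70611157e+00]), 'ft_force': array([ -6.60771495, -11.74536011,  11.94162154]), 'torque': array([-1.68091654,  0.95314571,  0.01027509]), 'width': 0.011652430945476416}
```

Request:
{"method": "step_arm", "body": {"series": [[[0,-0.25,-0.1,0,0,0,0],[0,-0.25,-0.1,0,0,8,0],[0,-0.25,-0.1,0,0,16,0],[0,-0.25,-0.1,0,0,24,0],[0,-0.25,-0.1,0,0,32,0],[0,-0.25,-0.1,0,0,40,0],[0,-0.25,-0.1,0,0,48,0],[0,-0.25,-0.1,0,0,56,0]]]}}

```text
time_s: 3.95
position: [0.5023, 0.3077, 0.0626]
eef_rot: [3.14, 0.0, 1.722]
ft_force: [1.9, 0.4, -1.7]
width: 0.0113
```

```bash
python3 -c "
from workcell import r
s=r.get_state();print(s['position'],s['eef_rot'],s['ft_force'],s['torque'],s['joint_pos'][5],s['width'])"
```

```text
[0.50225344 0.30770748 0.06255104] [3.13990560e+00 6.70375279e-05 1.72247854e+00] [ 1.87492379  0.44826334 -1.71365909] [-0.110286   -0.28985628  0.10981592] 0.20607576904122957 0.011316187045593592
```

Request:
{"method": "step_arm", "body": {"series": [[[0,0,0,0,0,7,0],[0,0,0,0,0,14,0],[0,0,0,0,0,17,0],[0,0,0,0,0,17,0],[0,0,0,0,0,17,0]]]}}

```text
time_s: 4.45
position: [0.5023, 0.3077, 0.0627]
eef_rot: [3.139, 0.001, 1.436]
ft_force: [4.5, 0.5, -1.5]
width: 0.0116
```

```bash
python3 -c "
from workcell import r
s=r.get_state();print(s['position'],s['eef_rot'],s['ft_force'],s['torque'],s['joint_pos'][5],s['width'])"
```

```text
[0.50231726 0.30768785 0.06267901] [3.13931853e+00 5.76673200e-04 1.43635961e+00] [ 4.50132031  0.47860437 -1.53941275] [-0.05549789 -0.44288785  2.05859589] 0.49336813260069656 0.011580060081673076
```

At the stop: it turned 1.27 rad and the torque jumped to 2.1 N m. I'll release it and rise.

Request:
{"method": "step_arm", "body": {"series": [[[0,0,0,0,0,12,1],[0,0,0,0,0,12,1],[0,0,0,0,0,12,1],[0,0,0,0,0,12,1],[0,0,0,0,0,12,1],[0,0,-5,0,0,12,1],[0,0,-10,0,0,12,1],[0,0,-14,0,0,12,1]]]}}

```text
time_s: 5.25
position: [0.502, 0.3078, 0.2051]
eef_rot: [3.141, -0.001, 1.222]
ft_force: [0.4, 0.3, -1.5]
width: 0.0855
```

```bash
python3 - <<'E'
from workcell import r
from h import *
np.set_printoptions(precision=4,suppress=True)
im=r.get_image("wrist"); c=r.camera_info("wrist"); s=r.get_state();print(s['position'],s['eef_rot'],s['width'],s['joint_pos'])
P=np.array([ray(c,x,y,.091)[:2] for y,x in np.argwhere(cv2.inRange(cv2.cvtColor(im,cv2.COLOR_BGR2HSV),(5,150,90),(20,255,255)))])
P=P[np.hypot(*(P-[.503,.309]).T)<.035]; w,V=np.linalg.eigh(np.cov(P.T)); print(len(P),P.mean(0),np.degrees(np.arctan2(V[1,1],V[0,1])),np.sqrt(w))
E
```

```text
[0.5055 0.3093 0.213 ] [ 3.1312 -0.0094  1.222 ] 0.08537227655873315 [0.3578 0.1215 1.7336 0.0004 1.2725 0.7065]
562 [0.5043 0.3103] 155.80902029583223 [0.0034 0.0114]
```

Key is back at rest (-24°, the same as the box). Now to a viewing pose above the rear post.

Request:
{"method": "step_arm", "body": {"series": [[[-4.5,1.1,0,0,0,6,1],[-9,2.2,0,0,0,12,1],[-13.5,3.3,0,0,0,18,1],[-18,4.4,0,0,0,24,1],[-22.5,5.5,0,0,0,30,1],[-27,6.6,0,0,0,36,1],[-31,7.6,0,0,0,42,1],[-33.9,8.4,0,0,0,48,1]]]}}

```text
time_s: 6.1
position: [0.464, -0.0417, 0.2022]
eef_rot: [-3.142, -0.0, 0.378]
ft_force: [0.0, -0.4, -0.4]
width: 0.0852
```

Request:
{"method": "step_arm", "body": {"series": [[[0,0,-2,0,0,0,1],[0,0,-4,0,0,0,1],[0,0,-4,0,0,0,1],[0,0,-4,0,0,0,1]]]}}

```text
time_s: 6.5
position: [0.4646, -0.0395, 0.2419]
eef_rot: [-3.142, -0.0, 0.384]
ft_force: [0.6, -0.5, -0.9]
width: 0.0854
```

```bash
python3 - <<'E'
from workcell import r
from h import *
import json
np.set_printoptions(precision=4,suppress=True)
im=r.get_image("wrist"); c=r.camera_info("wrist"); s=r.get_state();print(s['position'],s['eef_rot'],s['joint_pos'])
cv2.imwrite("pics/wrist3.png",im);json.dump({k:v.tolist() for k,v in c.items()},open("c3.json","w"))
E
```

```text
[ 0.4642 -0.0393  0.2412] [-3.1405  0.001   0.3843] [-0.3286 -0.212   2.0025  0.0001  1.3526  0.8578]
```

View pics/wrist3.png

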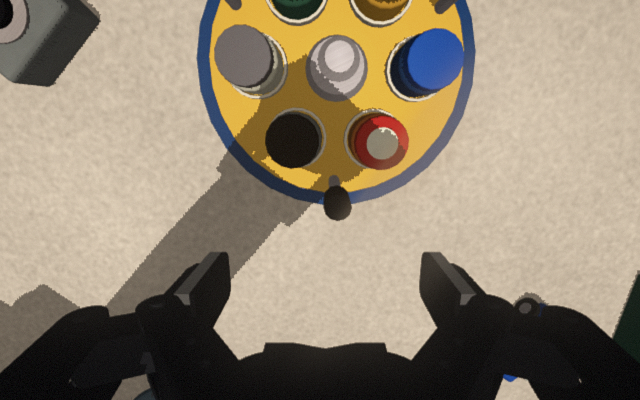

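Wrist view: black post grip at (337,203), marked dot at (382,143), disc rim arc from x=205 to x=470. Now I'll fit these.

```bash
cat > m.py <<'E'
from h import *
import json
from scipy.optimize import least_squares
np.set_printoptions(precision=4,suppress=True)
im=cv2.imread("pics/wrist3.png");c={k:np.array(v) for k,v in json.load(open("c3.json")).items()}
h=cv2.cvtColor(im,cv2.COLOR_BGR2HSV)
def circ(lo,hi,z):
    m=cv2.inRange(h,lo,hi); m[230:]=0
    m=cv2.morphologyEx(m,cv2.MORPH_OPEN,np.ones((3,3)))
    q=cv2.convexHull(np.vstack([k for k in cv2.findContours(m,cv2.RETR_EXTERNAL,cv2.CHAIN_APPROX_NONE)[0] if cv2.contourArea(k)>300]))[:,0]
    P=np.array([ray(c,x,y,z)[:2] for x,y in q if y>3])
    s=least_squares(lambda t:np.hypot(*(P-t[:2]).T)-t[2],[.57,0,.13],loss='soft_l1',f_scale=.001)
    print(len(P),"centre",s.x[:2],"R",s.x[2],"res",np.sqrt(np.mean(s.fun**2)))
    return s.x[:2]
ax=circ((20,120,60),(32,255,255),.036)
circ((100,100,40),(125,255,255),.02)
ang=lambda p:(np.hypot(*(p[:2]-ax)),np.degrees(np.arctan2(p[1]-ax[1],p[0]-ax[0])))
for n,u,v,z in[("dot",382,143,.1),("blackjar",293,139,.1),("orn",341,58,.106),("posttop",337.5,208,.15),("postmid",337,203,.138)]:
    p=ray(c,u,v,z);print(n,p,ang(p))
g=cv2.cvtColor(im,cv2.COLOR_BGR2GRAY);b=((g<45)&(np.hypot(np.arange(640)[None]-337,np.arange(400)[:,None]-203)<28)).astype(np.uint8)
k=cent(b,1)[0];x,y,w,hh=cv2.boundingRect(b);print("post blob",k[:3],(x,y,w,hh));p=ray(c,x+w/2,y+hh-w/2,.15);print(p,ang(p))
a=np.array([.7605,-.0342]);print("arrow",ang(a))
E
python3 m.py
```

```text
44 centre [ 0.5738 -0.006 ] R 0.1281536224222243 res 0.0006434510997763639
25 centre [ 0.5742 -0.0052] R 0.14575434324146264 res 0.005490132868528327
dot [ 0.524  -0.0683  0.1   ] (np.float64(0.07972901547501764), np.float64(-128.6272836677117))
blackjar [0.4979 0.0054 0.1   ] (np.float64(0.07678314832884638), np.float64(171.4136307100338))
orn [ 0.5729 -0.0083  0.106 ] (np.float64(0.0024397384591998044), np.float64(-110.49665438239087))
posttop [ 0.467  -0.0477  0.15  ] (np.float64(0.1146531440682176), np.float64(-158.68269873498156))
postmid [ 0.4677 -0.0475  0.138 ] (np.float64(0.11392875527865078), np.float64(-158.66714191412112))
post blob (np.int32(598), np.float64(332.3294314381271), np.float64(199.35451505016724)) (310, 186, 39, 33)
[ 0.4709 -0.0395  0.15  ] (np.float64(0.10820160176522207), np.float64(-161.9834663224702))
arrow (np.float64(0.18882344346193222), np.float64(-8.582998860244412))
```

Everything agrees: axis at (0.5735,-0.006), dot at -128.6°, post at -158.7°, arrow at -8.6°. So I need +120° of turn. Grasping the post.

Request:
{"method": "step_arm", "body": {"series": [[[0,0.9,2,0,0,0.5,1],[0,0.9,5,0,0,0.5,1],[0,0.9,8,0,0,0.5,1],[0,0.9,11,0,0,0.5,1],[0,0.9,12,0,0,0.5,1],[0,0.9,12,0,0,0.5,0.5],[0,0.9,12,0,0,0.5,0],[0,0.9,12,0,0,0.5,0]]], "grip_force": 40}}

```text
time_s: 7.35
position: [0.4692, -0.0483, 0.1239]
eef_rot: [3.14, -0.002, 0.375]
ft_force: [0.2, -0.1, 0.3]
width: 0.0443
```

Request:
{"method": "step_arm", "body": {"series": [[[0,0,0,0,0,0,0],[0,0,0,0,0,0,0],[0,0,0,0,0,0,0]]]}}

```text
time_s: 7.65
position: [0.4689, -0.0484, 0.1237]
eef_rot: [3.14, -0.002, 0.375]
ft_force: [-1.7, -0.2, 6.4]
width: 0.0208
```

```bash
python3 -c "
from workcell import r
s=r.get_state();print(s['position'],s['eef_rot'],s['ft_force'],s['torque'],s['width'])"
```

```text
[ 0.46893026 -0.04837381  0.12370307] [ 3.13986969e+00 -1.62596127e-03  3.75355157e-01] [-1.6795327  -0.22725561  6.43991961] [-0.01075234  0.16279811  0.04582003] 0.02080510453337285
```

Request:
{"method": "step_arm", "body": {"series": [[[0.03,0.79,0,0,0,-4,0],[0.11,1.57,0,0,0,-8,0],[0.25,2.35,0,0,0,-12,0],[0.44,3.11,0,0,0,-16,0],[0.68,3.86,0,0,0,-20,0],[0.98,4.6,0,0,0,-24,0],[1.32,5.31,0,0,0,-28,0],[1.72,5.99,0,0,0,-32,0]]]}}

```text
time_s: 8.45
position: [0.5068, -0.0985, 0.1237]
eef_rot: [3.14, 0.001, 0.936]
ft_force: [-2.5, -1.1, 6.8]
width: 0.0209
```

```bash
cat > st.py <<'E'
from workcell import r
from h import *
np.set_printoptions(precision=4,suppress=True)
s=r.get_state();ax=np.array([.5735,-.006]);d=s['position'][:2]-ax
print(s['time_s'],s['position'],np.degrees(s['eef_rot'][2]),s['ft_force'],s['width'],"r",np.hypot(*d),"ang",np.degrees(np.arctan2(d[1],d[0])))
E
python3 st.py
```

```text
8.45 [ 0.5068 -0.0985  0.1237] 53.655982371367706 [-2.4732 -1.0649  6.8452] 0.020859517726257458 r 0.11401659036680371 ang -125.7979626225561
```

Forces are small. I'll continue along the same arc.

Request:
{"method": "step_arm", "body": {"series": [[[0.03,0.79,0,0,0,-4,0],[0.11,1.57,0,0,0,-8,0],[0.25,2.35,0,0,0,-12,0],[0.44,3.11,0,0,0,-16,0],[0.68,3.86,0,0,0,-20,0],[0.98,4.6,0,0,0,-24,0],[1.32,5.31,0,0,0,-28,0],[1.72,5.99,0,0,0,-32,0]]]}}

```text
time_s: 9.25
position: [0.5654, -0.1208, 0.1237]
eef_rot: [3.14, 0.003, 1.495]
ft_force: [-2.5, -4.3, 4.5]
width: 0.0208
```

Request:
{"method": "step_arm", "body": {"series": [[[0.03,0.79,0,0,0,-4,0],[0.11,1.57,0,0,0,-8,0],[0.25,2.35,0,0,0,-12,0],[0.44,3.11,0,0,0,-16,0],[0.68,3.86,0,0,0,-20,0],[0.98,4.6,0,0,0,-24,0],[1.32,5.31,0,0,0,-28,0],[1.72,5.99,0,0,0,-32,0]]]}}

```text
time_s: 10.05
position: [0.6268, -0.1087, 0.1238]
eef_rot: [3.141, 0.005, 2.053]
ft_force: [-0.0, -5.3, 2.4]
width: 0.021
```

```bash
python3 st.py
```

```text
10.05 [ 0.6268 -0.1087  0.1238] 117.63997650922227 [-0.0072 -5.2781  2.437 ] 0.020991245840525675 r 0.11571925497579133 ang -62.559719975660336
```

Request:
{"method": "step_arm", "body": {"series": [[[0.03,0.79,0,0,0,-4,0],[0.11,1.57,0,0,0,-8,0],[0.25,2.35,0,0,0,-12,0],[0.44,3.11,0,0,0,-16,0],[0.68,3.86,0,0,0,-20,0],[0.87,4.35,0,0,0,-22.5,0],[0.98,4.6,0,0,0,-24,0],[0.98,4.6,0,0,0,-24,0]]]}}

```text
time_s: 10.85
position: [0.6636, -0.0788, 0.1238]
eef_rot: [-3.141, 0.006, 2.47]
ft_force: [3.6, -6.6, 2.1]
width: 0.0203
```

Request:
{"method": "step_arm", "body": {"series": [[[0,0,0,0,0,0,0],[0,0,0,0,0,0,0],[0,0,0,0,0,0,0]]]}}

```text
time_s: 11.15
position: [0.6634, -0.079, 0.1238]
eef_rot: [-3.142, 0.006, 2.469]
ft_force: [4.0, -5.6, 1.5]
width: 0.0209
```

```bash
python3 st.py; python3 - <<'E'
from workcell import r
from h import *
import json
c=r.camera_info("wrist")
im=r.get_image("wrist");cv2.imwrite("pics/wrist4.png",im);json.dump({k:v.tolist() for k,v in c.items()},open("c4.json","w"))
for n in("scene","side"): cv2.imwrite(f"pics/{n}4.png",r.get_image(n))
E
```

```text
11.15 [ 0.6634 -0.079   0.1238] 141.46987312400324 [ 3.9518 -5.5783  1.4953] 0.020872932355892625 r 0.11581485605333447 ang -39.0570971735462
```

View pics/wrist4.png

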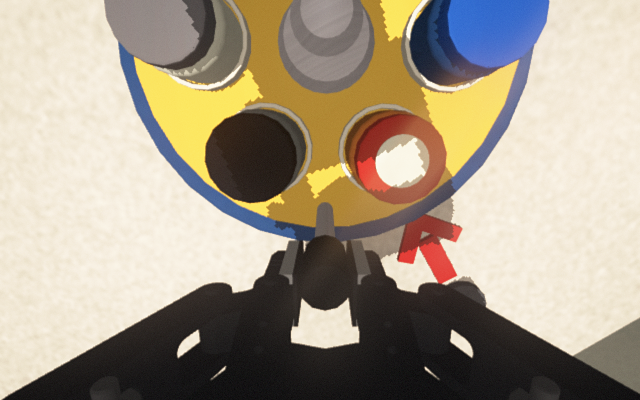

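View pics/side4.png

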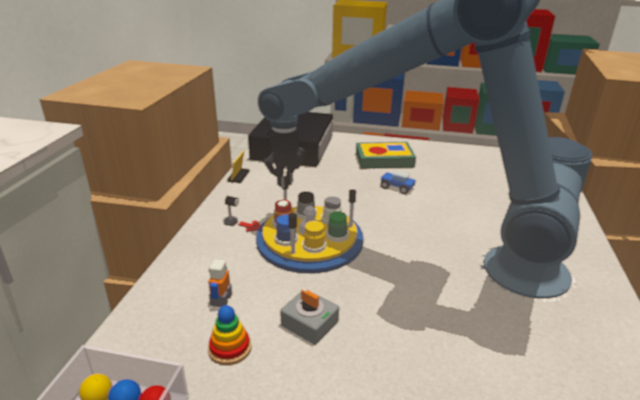

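Wrist view: the marked jar stands at the arrow, dot at about (403,161), arrow from tip (420,215) to tail (447,278). Side view: toys unmoved, jars upright. I'll measure the residual in this same image.

```bash
python3 - <<'E'
import re
src=open("m.py").read().split("for n,u,v,z")[0].replace("wrist3","wrist4").replace("c3.json","c4.json").replace("m[230:]=0","m[240:]=0")
exec(src)
red=cv2.inRange(h,(0,140,90),(8,255,255))|cv2.inRange(h,(172,140,90),(180,255,255))
l=cv2.connectedComponents(red)[1]
ys,xs=np.nonzero((l>0)&(np.arange(400)[:,None]>205)&(np.arange(640)[None]>395))
P=np.array([ray(c,x,y,0.)[:2] for x,y in zip(xs,ys)]);print("arrow",len(P),P.mean(0),ang(P.mean(0)))
ys,xs=np.nonzero((l==l[160,370]));(u,v),R0=cv2.minEnclosingCircle(np.c_[xs,ys].astype(np.float32));print(u,v,R0)
q=ray(c,u,v,.1);print("lid",q,ang(q))
w=cv2.inRange(h,(0,0,150),(180,60,255));w[:,:370]=0;w[:,440:]=0;w[:130]=0;w[190:]=0
k=cent(w,1)[0];q=ray(c,k[1],k[2],.1);print("dot",k[:3],q,ang(q))
for n,u,v,z in[("shaft mid",437,259,0.),("head tip",422,215,0.),("tail",447,277,0.),("postrod base",325,210,.05)]:
    p=ray(c,u,v,z);print(n,p,ang(p))
E
```

```text
35 centre [ 0.5748 -0.0068] R 0.12844605448962945 res 0.0008855324056645402
24 centre [ 0.5751 -0.0035] R 0.14929630024948554 res 0.0030543864992756465
arrow 2270 [ 0.7577 -0.0325] (np.float64(0.18471285519368902), np.float64(-8.007376886303016))
399.31842041015625 158.6119384765625 45.46220779418945
lid [ 0.6519 -0.0194  0.1   ] (np.float64(0.0780963061269676), np.float64(-9.28692910779063))
dot (np.int32(1820), np.float64(399.19615384615383), np.float64(162.23241758241758)) [ 0.6534 -0.0205  0.1   ] (np.float64(0.07977769563583047), np.float64(-9.914881517246423))
shaft mid [ 0.7734 -0.0346  0.    ] (np.float64(0.20057938054477806), np.float64(-7.973047428070142))
head tip [ 0.7298 -0.0218  0.    ] (np.float64(0.15571391107376883), np.float64(-5.538559224141779))
tail [ 0.7946 -0.0373  0.    ] (np.float64(0.2218853670542119), np.float64(-7.914212090975602))
postrod base [ 0.6614 -0.0763  0.05  ] (np.float64(0.11107921065449045), np.float64(-38.76574237419662))
```

About 1.3° short, by both the image and the arm pose. A small trim, then hold still.

Request:
{"method": "step_arm", "body": {"series": [[[0,0.13,0,0,0,-0.7,0],[0,0.27,0,0,0,-1.3,0],[0,0.27,0,0,0,-1.3,0],[0,0.27,0,0,0,-1.3,0],[0,0.27,0,0,0,-1.3,0],[0,0.27,0,0,0,-1.3,0],[0,0.27,0,0,0,-1.3,0],[0,0.27,0,0,0,-1.3,0]]]}}

```text
time_s: 12.1
position: [0.6651, -0.0769, 0.1238]
eef_rot: [-3.141, 0.006, 2.492]
ft_force: [3.0, -7.0, 1.8]
width: 0.0207
```

```bash
python3 st.py; python3 - <<'E'
from workcell import r
from h import *
c=r.camera_info("wrist");im=r.get_image("wrist");h=cv2.cvtColor(im,cv2.COLOR_BGR2HSV);cv2.imwrite("pics/wrist5.png",im)
ax=np.array([.5742,-.0064])
red=cv2.inRange(h,(0,140,90),(8,255,255))|cv2.inRange(h,(172,140,90),(180,255,255))
w=cv2.inRange(h,(0,0,150),(180,60,255));w[:,:360]=0;w[:,450:]=0;w[:125]=0;w[190:]=0
red[:207]=0;red[:,:390]=0
for n,m,z in(("arrow",red,0),("dot",w,.1)):
    k=cent(m,1)[0];d=ray(c,k[1],k[2],z)[:2]-ax;print(n,k[:3],np.hypot(*d),np.degrees(np.arctan2(d[1],d[0])))
E
sleep 0; python3 st.py
```

```text
12.1 [ 0.6651 -0.0769  0.1238] 142.77271062048598 [ 2.972  -7.0376  1.8378] 0.02072827937549942 r 0.1158027112301014 ang -37.73774746081922
arrow (np.int32(2243), np.float64(424.94560855996434), np.float64(246.7374052608114)) 0.18478169237607095 -8.0613104733963
dot (np.int32(1821), np.float64(399.6342668863262), np.float64(163.13399231191653)) 0.08101201073945938 -8.765486416319915
12.15 [ 0.6651 -0.0768  0.1238] 142.77460960492706 [ 3.6049 -5.9529  0.8356] 0.020713245443885583 r 0.11578475419579 ang -37.72287145296575
```

```bash
python3 -c "
from workcell import r
print(r.finish_job())"
```

```text
the job is handed in; nothing more can be done
None
```

The marked jar is at the red arrow, and I handed the job in at about 12 s of the 61 s allowed, with the gripper still holding the post.

- **Key:** I gripped the orange key and turned it clockwise 1.27 rad, until the torque jumped to 2.1 N m, which shows it reached the stop. After I let go, the wrist camera showed the key back at rest, aligned with its box at about -24°.
- **Carousel:** I took the post that stood nearest the robot and turned it about 120° anticlockwise. The first stop came up about 1.3° short by both image and arm pose, so I trimmed it.
- **Last checks:** The dot measured at -8.8° and the arrow at -8.1° in the same image; earlier images put the arrow at -8.6°. The arm's own pose gave a turn of 120.1°. The arm was still, with less than 8 N on the wrist and the grip 20.7 mm wide on the post.
- **Jars and toys:** The last side view, taken just before the trim, showed the jars upright and the toys where they had been. I judged that by eye and did not measure it.

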